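Free the seized turn-button and put the batik stamp in the wax pan

ROBOT

A 6-joint arm with a two-finger parallel gripper is mounted at the origin on the work surface. World frame = base frame: x ahead of the robot, y to its left, z up, the work surface at z = 0. Lengths are in m, angles in rad, forces in N, time in s.
With the tool pointing down it reaches from about 0.35 to 0.875 m from the base axis. Payload 15.5 kg.
Tool frame: the origin (TCP) lies midway between the tips of the shut fingers; the grasp point (between the pads) lies 19 mm behind it (manip.tcp_to_grasp is the distance from the TCP to the grasp point, in m); y points along the fingers, x is the direction in which the jaws open and shut, and the axes are right-handed (so a half turn about y gives the same grasp; the last joint's range is limited). The gripper opens to 85 mm and grips with 20 to 120 N. Pads are 22 mm wide; open, the fingers measure 114 mm over their backs; the gripper's body (76 mm by 85 mm) begins 54 mm behind the grasp point. The pads swing forward as they close: fully open they stand 13 mm farther back than shut.
Start: joints at [-1.31, 0.494, 1.345, -0, 1.302, -0.096], TCP at [0.218, -0.586, 0.231] pointing down, gripper open.
Joint ranges: [-2.91, 2.91], [-0.82, 2.16], [0.22, 2.67], [-1.22, 4.37], [0.12, 2.79], [-3.08, 3.08]. Speed limits (rad/s): [1.89, 1.89, 2.57, 3.01, 3.01, 3.01].

INTERFACE

Orientations are given as a rotation vector (axis times angle).
In Python, from bench import get_state, snapshot, calibration, sign_off, models, manip gives the robot as it stands.
- The arm moves only by the shell command python3 -m creep 'ROWS'. ROWS is JSON, a list that holds one entry, the list of rows, each a list of 5 numbers: the shift along the tool's x, y, z in cm, then the turn about the tool's y in rad, then the closure in counts, from 0 (fully open) to 255 (shut). In form: [[[tx, ty, tz, roll, jaw], ...]]. A call has 1 to 5 rows; each row is the pose to reach, as a shift and turn from the pose commanded when the call began, along the tool's axes at that moment; what a row does not reach only later rows make up. A row lasts 1/10 s, in which the tool goes at most 50 mm and 8.59 degrees, less where a joint would pass 70% of its speed; a pose out of reach is approached as far as the arm can. A call with a gripper value outside its range is refused whole. The fingers move at their own pace and stop on an object; the grip force is fixed at half the most. Time passes only in rows, so rows that repeat a pose let the fingers close. It gives the time, the measured TCP pose, the force and the opening at its end, in the units of the state.
- get_state(): the state, without advancing time (a new reading comes with each control period).
- snapshot(name): name is "scene" or "side" or "wrist"; returns (picture, depth): 480x640x3 uint8, red, green, blue; 480x640 float32, m along the optical axis (not along the pixel's ray), 0 where there is no reading.
- calibration(name): a dict with "K" (3x3 intrinsics, pixels), "distortion" ([k1, k2, p1, p2, k3] as OpenCV has them; the pictures are not rectified), "xyz" and "rotation" of the camera in the world. Camera axes: x right, y down, z forward; pixel columns grow to the right and rows downward; lengths in m; the calibration is good to about 2 mm. A picture is of the moment at which its call begins: read the wrist's pose just before it. calibration takes no time and is no camera call; for the wrist camera it gives the pose at the moment of the call.
- sign_off(): hands the job in, once; it reports no verdict.
Trained networks look in the newest picture that a camera, given by its name, has taken for a name from the list of things; names that differ only in an ending like _2 or _b are one class to them, and where a whole thing is asked for, a point or a joint stands for the part that bears it (a point fixed in the world has none). Each returns a list of dicts, best first, with "confidence" (0 to 1); they miss things now and then, are a little off and sometimes report something else, mostly with a low value. They report only what shows in the picture. A call takes as long as a camera call. They do not tell look-alikes from the thing itself.
- models.recognise(camera, query): "bbox" ([left, top, right, bottom] in pixels, round what is visible of it).
- models.masks_of(camera, query): "pixels" (480x640 bool, what is visible of it) and "bbox" ([left, top, right, bottom] in pixels, round what is visible of it).
The state is a dict: "time_s": time; "q": joint angles; "joint_vel": joint speeds; "effort": joint torques, N m; "ee_pos": TCP position; "tcp_rot": TCP orientation; "force": force on the tool from outside, world axes, zero at the start; "wrist_torque": the same for the moment, N m; "finger_gap": opening from 0.0 (shut) to 1.0 (fully open).
Only numpy, scipy, OpenCV 4.12 (cv2) and the standard library are available. Lean on these libraries where they do the work, as an engineer would, in place of code of your own. Each camera call takes 0.05 s, during which the arm holds its last target. There are 200 camera calls.

TASK

The copper batik stamp is locked in its wooden storage cradle by a rusted turn-button on the rail nearest the robot. Rock the button back and forth, each way only until it jams, so that the bolt and its square washer do not get wrenched round in the wood; when it breaks free swing it a quarter turn counter-clockwise to lie along the rail, then lift the stamp out and set it down gently, flat and face down, in the middle of the wax pan on the hotplate. Leave the other things on the table where they are.

Things in the scene. Friction and masses are not known exactly. Their poses are not given: they have to be found in the camera images.
- cradle: Wooden storage cradle, fixed, 200 (x) x 164 (y) x 42 mm high, origin centred underneath, turned up to 0.4 rad, left or right. Pocket 136 x 136 mm, floor 12 mm above the table. Rails at -x and +x 32 mm wide. The seized button is at (-84, 0) mm, on the -x rail. The like button on the +x rail is already swung clear and fixed: leave it.
- button: Seized rusty turn-button; origin on its vertical pivot, 42 mm above the table; z up, x along its tongue. Upright thumb wing, 34 (x) x 10 (y) mm, 50 to 82 mm above the table, centred on the pivot: pinch it across y from above. Flat tongue below it, 14 mm wide, at 45 to 50 mm, reaching 38 mm to +x and 12 mm to -x. At the start it points along the cradle's +x, 2 mm over the stamp's edge.
- wing (a point): Grip point on the button's wing, on the pivot, 71 mm above the table, axes as the button's. Feel: it grinds at 0.05 to 0.12 N m, then jams at an unseen angle that differs from case to case (first 0.04 to 0.18 rad counter-clockwise, 0.2 to 0.34 clockwise, seen from above). Against a jam it only twists springily, 0.07 rad per N m. Stop at about 0.3 N m and reverse.
- tongue_tip (a point): Middle of the tongue's free end, 38 mm from the pivot, 47.5 mm above the table, axes as the button's. Each jam reached one way lets the next stroke the other way go 0.15 rad farther; stopping short or pushing on gains nothing. After 2 clockwise strokes to the jam, the second within 0.5 rad, it turns on freely counter-clockwise at 0.12 N m to a last stop at 1.66 rad.
- washer_corner (a point): A corner of the square washer, 30 x 30 x 3 mm, under the button on the rail, 21 mm from the axis of the bolt, which it turns with. The bolt turns in the wood at 0.55 N m about its axis and does not come back; a twentieth of a radian does no harm.
- stamp: Copper batik stamp, 130 x 130 mm, back 31 mm high, 0.45 to 0.7 kg, origin centred underneath, at the printing edges. It lies face down and square in the cradle's pocket, 3 mm free all round, 12 mm above the table. Two iron posts on its back carry a dark wooden bar.
- stamp_bar (a point): Centre of the stamp's bar handle, 75 mm above the stamp's underside, axes as the stamp's: bar 24 mm wide (x), 96 mm long (y), 22 mm high, with 33 mm of free height under it.
- pan: square electric hotplate, 220 x 220 x 50 mm, with an aluminium wax pan standing on it, fixed; origin at the centre of the underside. The pan is 192 x 192 mm inside, its rim 85 mm above the table.
- pan_floor (a point): centre of the pan's floor, a copper mesh pad, 61 mm above the table, 24 mm below the rim; axes as the pan's.
- dye_cup: small open glass cup, 44 mm wide, 60 mm high, standing between the cradle and the pan; origin under its centre. Leave it.
- dye_jar_a: amber dye jar with a lid, 60 mm wide, 95 mm high, origin under its centre. Leave it.
- dye_jar_b: green dye jar with a lid, 56 mm wide, 85 mm high, origin under its centre. Leave it.
- resist_bottle: white plastic bottle, 60 mm wide, 160 mm high, origin under its centre. Leave it.
- wax_block: block of wax, 90 x 60 x 30 mm, origin under its centre. Leave it.
- flat_brush: brush, 200 mm long, lying, origin under its middle. Leave it.
- canting: wax pen with a wooden handle and a small copper cup, 130 mm long, lying, origin under about its middle. Leave it.
There are look-alikes about, which are no part of the job. Several things have the shape of the stamp; the one meant has the colours described above.

How it is judged:
By the outcome, as a careful person would: the job done as asked, in the order asked, and still so for the second after the job is handed in, with the robot touching nothing.
It also fails if it takes over 72 s, if anything falls off the work surface, if the arm or the gripper's body presses on something with over 40 N, if the wrist force passes 120 N, or if a joint passes its speed limit or range.

## Working session

There is one attempt and no reset: what is moved stays moved. The work goes in short steps, Python scripts to look and compute and a shell command to move; the robot and the scene stay as the last step left them, time stands still between calls to the robot, and variables do not carry over. Pictures are saved under pics/ and viewed, about 8 in all and at most 12, crops included, and the job is handed in when it is done.

```bash
ls; mkdir -p pics
python3 - <<'E'
from bench import *
import cv2,numpy as np
s=get_state();print({k:np.round(v,3) for k,v in s.items()})
a=[]
for c in("scene","side"):
    p,d=snapshot(c); cv2.imwrite(f"pics/{c}0.png",p[:,:,::-1]); np.save(f"pics/{c}0.npy",d)
    k=calibration(c);print(c,{q:np.round(v,3).tolist() for q,v in k.items()})
    for n in("cradle","button","stamp","stamp_bar","pan","dye_cup"):
        print(n,[(np.round(r["bbox"]).tolist(),round(r["confidence"],2)) for r in models.recognise(c,n)])
E
```

```text
pics
{'time_s': np.float64(0.0), 'q': array([-1.31 ,  0.494,  1.346,  0.   ,  1.303, -0.095]), 'joint_vel': array([-0.001,  0.001,  0.   , -0.   ,  0.   ,  0.002]), 'effort': array([-6.0000e-03, -8.8219e+01, -3.8387e+01, -1.0000e-03,  1.0000e-02,
       -0.0000e+00]), 'ee_pos': array([ 0.218, -0.585,  0.231]), 'tcp_rot': array([-1.356,  0.944, -0.942]), 'force': array([-0.131,  0.793,  0.149]), 'wrist_torque': array([ 0.025, -0.014, -0.025]), 'finger_gap': np.float64(1.001)}
scene {'K': [[522.826, 0.0, 321.559], [0.0, 522.826, 230.012], [0.0, 0.0, 1.0]], 'distortion': [-0.017, 0.0, 0.0, 0.0, 0.0], 'xyz': [1.16, -0.276, 0.924], 'rotation': [-2.083, -1.403, 0.519]}
cradle [([370.0, 202.0, 490.0, 300.0], 0.76)]
button [([398.0, 203.0, 419.0, 229.0], 0.66)]
stamp [([324.0, 155.0, 398.0, 214.0], 0.86), ([203.0, 358.0, 309.0, 465.0], 0.84), ([390.0, 209.0, 472.0, 278.0], 0.57)]
stamp_bar [([387.0, 209.0, 470.0, 275.0], 0.96), ([205.0, 358.0, 309.0, 463.0], 0.89), ([326.0, 154.0, 395.0, 214.0], 0.77), ([400.0, 203.0, 420.0, 226.0], 0.25)]
pan [([178.0, 218.0, 309.0, 344.0], 0.74)]
dye_cup [([307.0, 215.0, 324.0, 245.0], 0.72)]
side {'K': [[433.752, 0.0, 325.764], [0.0, 433.752, 237.355], [0.0, 0.0, 1.0]], 'distortion': [-0.041, 0.0, 0.0, 0.0, 0.0], 'xyz': [0.239, 0.881, 0.702], 'rotation': [-0.396, 2.6, -1.419]}
cradle [([224.0, 282.0, 324.0, 348.0], 0.71), ([296.0, 291.0, 318.0, 310.0], 0.35)]
button [([295.0, 290.0, 317.0, 311.0], 0.73), ([242.0, 274.0, 307.0, 327.0], 0.65), ([374.0, 373.0, 456.0, 464.0], 0.49)]
stamp [([242.0, 272.0, 310.0, 328.0], 0.82), ([249.0, 186.0, 298.0, 226.0], 0.66), ([342.0, 292.0, 425.0, 353.0], 0.59)]
stamp_bar [([238.0, 273.0, 307.0, 327.0], 0.78), ([249.0, 188.0, 297.0, 227.0], 0.71), ([343.0, 292.0, 426.0, 350.0], 0.62)]
pan [([296.0, 186.0, 390.0, 255.0], 0.63)]
dye_cup [([227.0, 279.0, 325.0, 349.0], 0.32)]
```

View pics/scene0.png

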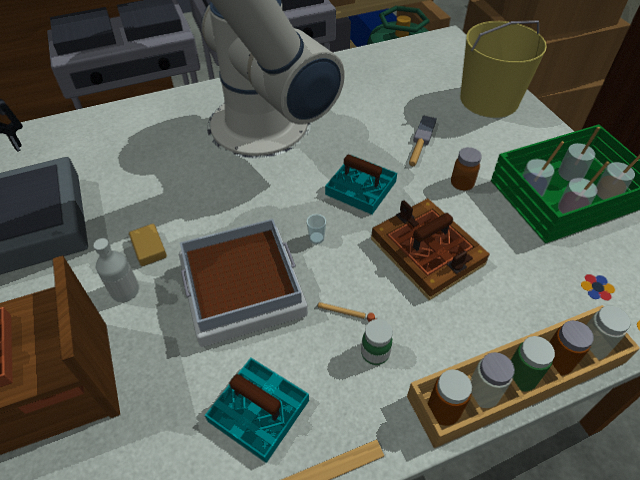

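```bash
cat > h.py <<'E'
from bench import *
import cv2,numpy as np
from scipy.spatial.transform import Rotation as R
def cloud(c,d,cal=None):
    k=cal or calibration(c); K=np.array(k["K"]);
    v,u=np.mgrid[0:480,0:640]; uv=np.stack([u,v],-1).reshape(-1,1,2).astype(np.float32)
    n=cv2.undistortPoints(uv,K,np.array(k["distortion"])).reshape(480,640,2)
    P=np.dstack([n*d[...,None],d])
    return P@R.from_rotvec(k["rotation"]).as_matrix().T+np.array(k["xyz"])
E
python3 - <<'E'
from h import *
for c,bs in(("scene",dict(cradle=[370,202,490,300],pan=[178,218,309,344],cup=[307,215,324,245],button=[398,203,419,229])),):
    d=np.load(f"pics/{c}0.npy");W=cloud(c,d)
    for n,(l,t,r,b) in bs.items():
        w=W[t:b,l:r].reshape(-1,3); w=w[d[t:b,l:r].ravel()>0]
        for lo,hi in {"cradle":[(.036,.047),(.08,.11)],"pan":[(.08,.092),(.055,.067)],"cup":[(.02,.065)],"button":[(.05,.09)]}[n]:
            q=w[(w[:,2]>lo)&(w[:,2]<hi)]
            rr=cv2.minAreaRect((q[:,:2]*1000).astype(np.float32))
            print(c,n,lo,hi,len(q),np.round(q.mean(0),3),rr)
E
```

```text
scene cradle 0.036 0.047 3458 [0.592 0.2   0.041] ((580.6403198242188, 206.0313720703125), (203.423583984375, 168.22625732421875), 12.887207984924316)
scene cradle 0.08 0.11 565 [0.59  0.204 0.092] ((581.094482421875, 206.38507080078125), (92.74374389648438, 174.06716918945312), 80.47277069091797)
scene pan 0.08 0.092 1060 [ 0.536 -0.21   0.084] ((524.02099609375, -203.49073791503906), (218.65919494628906, 203.35809326171875), 86.93417358398438)
scene pan 0.055 0.067 7003 [ 0.523 -0.205  0.061] ((527.0927734375, -163.64996337890625), (277.56451416015625, 202.1866912841797), 86.69319915771484)
scene cup 0.02 0.065 367 [ 0.451 -0.009  0.043] ((450.6408996582031, -9.337989807128906), (35.68104934692383, 45.60651397705078), 67.90957641601562)
scene button 0.05 0.09 160 [0.505 0.188 0.067] ((509.5693054199219, 188.8629150390625), (50.68613052368164, 16.804330825805664), 20.910314559936523)
```

The copper stamp in the wooden cradle is at about (430,245), its button at (407,212), the pan at (243,280) and the cup at (316,228). The teal stamps are look-alikes.

```bash
cat >> h.py <<'E'
def rel(target,yaw=None,grasp=False):
    """shift in tool cm + roll for TCP (or grasp point) to reach target; yaw = world angle of jaw x (mod pi)"""
    s=get_state(); M=R.from_rotvec(s["tcp_rot"]).as_matrix()
    p=np.array(target,float)-[0,0,manip.tcp_to_grasp if grasp else 0]
    cur=np.arctan2(M[1,0],M[0,0]); t=M.T@(p-s["ee_pos"])*100
    out=[np.round(t,2)]
    if yaw is not None:
        dl=(yaw-cur+np.pi/2)%np.pi-np.pi/2
        out+=["roll (down=+cw)",round(-dl,4),"jaw yaw now",round(cur,4),"tilt",np.round(M[:,1],4)]
    print(*out,"q",np.round(s["q"],2),"t",round(float(s["time_s"]),2))
E
python3 - <<'E'
from h import *
rel([0.499,0.187,0.231],0.225+np.pi/2)
k=calibration("wrist");s=get_state();M=R.from_rotvec(s["tcp_rot"]).as_matrix();print(M.round(3))
print(M.T@(k["xyz"]-s["ee_pos"]),(M.T@R.from_rotvec(k["rotation"]).as_matrix()).round(3),np.round(k["K"],0))
E
```

```text
[-6.264e+01  3.000e-02  5.329e+01] roll (down=+cw) 0.1308 jaw yaw now -1.215 tilt [ 0.  0. -1.] q [-1.31  0.49  1.35  0.    1.3  -0.1 ] t 0.7
[[ 0.348  0.     0.937]
 [-0.937  0.     0.348]
 [-0.    -1.     0.   ]]
[ 9.32686194e-05 -1.43062489e-01  8.29713664e-02] [[ 1.     0.    -0.001]
 [ 0.001 -0.319  0.948]
 [ 0.    -0.948 -0.319]] [[376.   0. 315.]
 [  0. 376. 234.]
 [  0.   0.   1.]]
```

```bash
python3 -m creep '[[[-3.8,0,3.2,0,0],[-7.6,0,6.4,0,0],[-11.4,0,9.7,0,0],[-15.2,0,12.9,0,0],[-19,0,16.2,0,0]]]'
python3 -m creep '[[[-3.8,0,3.2,0,0],[-7.6,0,6.4,0,0],[-11.4,0,9.7,0,0],[-15.2,0,12.9,0,0],[-19,0,16.2,0,0]]]'
python3 -m creep '[[[-3.8,0,3.2,0,0],[-7.6,0,6.4,0,0],[-11.4,0,9.7,0,0],[-15.2,0,12.9,0,0],[-19,0,16.2,0,0]]]'
python3 -c "
from h import *
rel([0.499,0.187,0.231],0.225+np.pi/2)"
```

```text
time_s: 1.2
ee_pos: [0.3035, -0.3498, 0.2314]
tcp_rot: [-1.357, 0.943, -0.944]
force: [0.9, -0.1, 0.5]
finger_gap: 0.999
time_s: 1.7
ee_pos: [0.3891, -0.1156, 0.2316]
tcp_rot: [-1.356, 0.943, -0.944]
force: [0.9, -0.6, 1.0]
finger_gap: 1.001
time_s: 2.2
ee_pos: [0.4747, 0.1191, 0.2315]
tcp_rot: [-1.357, 0.942, -0.943]
force: [1.6, -0.1, -0.8]
finger_gap: 0.998
[-5.52  0.06  4.65] roll (down=+cw) 0.1311 jaw yaw now -1.2147 tilt [ 7.e-04 -0.e+00 -1.e+00] q [ 0.12  0.3   1.67 -0.    1.17  1.34] t 2.2
```

```bash
python3 -m creep '[[[-2.8,0,2.3,0.065,0],[-5.5,0,4.65,0.131,0],[-5.5,0,4.65,0.131,0]]]'
python3 - <<'E'
from h import *
k=calibration("wrist");p,d=snapshot("wrist");W=cloud("wrist",d,k)
cv2.imwrite("pics/w1.png",p[:,:,::-1]);np.save("pics/w1.npy",W)
for n in("button","wing","stamp_bar","cradle"):
  for m in models.masks_of("wrist",n):
    w=W[m["pixels"]&(d>0)]; print(n,round(m["confidence"],2),np.round(m["bbox"]),np.round(np.median(w,0),3),w[:,2].max().round(3))
E
```

```text
time_s: 2.5
ee_pos: [0.5, 0.1881, 0.2312]
tcp_rot: [-1.306, 1.041, -1.042]
force: [-0.2, -0.3, 0.2]
finger_gap: 1.0
button 0.79 [298. 161. 324. 232.] [0.51  0.195 0.051] 0.084
wing 0.87 [294. 164. 324. 233.] [0.51  0.195 0.051] 0.084
wing 0.63 [234.  19. 391. 188.] [0.587 0.211 0.043] 0.101
stamp_bar 0.92 [234.  20. 392. 186.] [0.587 0.211 0.043] 0.101
stamp_bar 0.81 [228. 263. 388. 420.] [0.354 0.16  0.03 ] 0.088
cradle 0.62 [210.   0. 420. 238.] [0.557 0.203 0.042] 0.084
cradle 0.37 [232.  18. 394. 186.] [0.587 0.211 0.043] 0.101
```

View pics/w1.png

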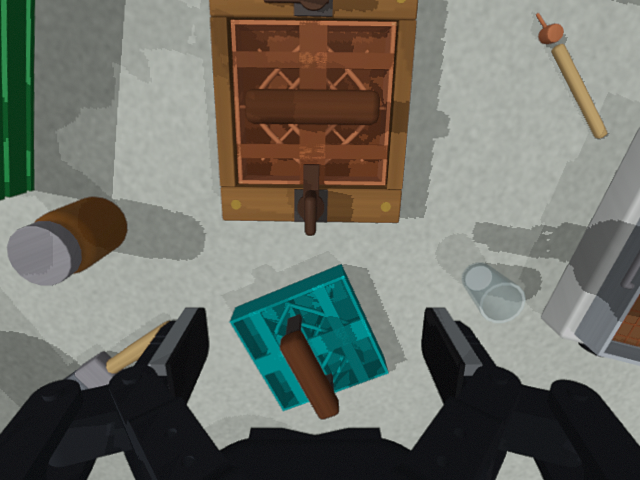

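The wrist view shows the button at (310,205), its tongue pointing over the stamp, and the copper stamp's bar at (312,105). Next I refine these positions.

Run:
```python
from h import *
W=np.load("pics/w1.npy");z=W[...,2]
def f(n,m):
    q=W[m]; rr=cv2.minAreaRect((q[:,:2]*1000).astype(np.float32)); print(n,len(q),q.mean(0).round(4),np.round(rr[0],1),np.round(rr[1],1),round(rr[2],2))
def box(l,t,r,b):
    m=np.zeros(z.shape,bool);m[t:b,l:r]=1;return m
f("wingtop",box(285,150,335,245)&(z>.078)&(z<.09))
f("wing",box(285,185,335,245)&(z>.055)&(z<.09))
f("tongue",box(285,150,335,245)&(z>.046)&(z<.053))
f("bartop",box(234,60,392,150)&(z>.093)&(z<.105))
f("rails",box(205,10,425,240)&(z>.038)&(z<.0445))
f("stampback",box(234,20,392,184)&(z>.036)&(z<.047))
# near rail outer edge line
pts=[]
for u in range(228,395,4):
    col=np.where((z[185:240,u]>.037)&(z[185:240,u]<.047))[0]
    if len(col): pts.append(W[185+col.max(),u,:2])
vx,vy,x,y=cv2.fitLine(np.array(pts,np.float32),cv2.DIST_HUBER,0,1e-4,1e-4).ravel()
print("near edge dir deg",np.degrees(np.arctan2(vy,vx)),x,y)
rel([.499,.187,.075],.225+np.pi/2,True)
```

```text
wingtop 455 [0.4997 0.1926 0.0814] [499.2 192.3] [32.5  9.7] 12.4
wing 544 [0.5016 0.1929 0.0793] [499.4 192.3] [32.9  9.9] 12.48
tongue 783 [0.5137 0.1955 0.05  ] [510.1 194.7] [52.9 29.5] 11.92
bartop 4471 [0.5818 0.2092 0.0976] [581.6 209.2] [23.4 95.1] 12.15
rails 22609 [0.5717 0.2072 0.0425] [568.4 207. ] [175.2 164.8] 12.01
stampback 11006 [0.5866 0.21   0.0427] [582.1 209.8] [132.  140.4] 13.09
near edge dir deg -78.042984 0.4841857 0.18746006
[-0.31 17.5   0.13] roll (down=+cw) -0.0006 jaw yaw now -1.3464 tilt [-2.e-04 -2.e-04 -1.e+00] q [ 0.24  0.36  1.58 -0.    1.2   1.59] t 2.75
```

```bash
python3 -c "
from h import *
rel([.4993,.192,.073],.211+np.pi/2,True)"
```

```text
[-0.8  17.7   0.27] roll (down=+cw) 0.0134 jaw yaw now -1.3464 tilt [-2.e-04 -2.e-04 -1.e+00] q [ 0.24  0.36  1.58 -0.    1.2   1.59] t 2.75
```

```bash
python3 -c "
from h import *
s=get_state();print(s['ee_pos'],s['q'],s['joint_vel'],manip.tcp_to_grasp); print(calibration('wrist')['xyz'])"
```

```text
[0.49849845 0.18368    0.23133206] [ 2.40688874e-01  3.62332902e-01  1.57559364e+00 -1.36369971e-04
  1.20394081e+00  1.58709674e+00] [-0.00419648 -0.00150785 -0.00089137  0.00073479  0.00090998  0.00276426] 0.0187
[0.57941535 0.20218746 0.37436698]
```

Run:
```python
from h import *
k=calibration("wrist");p,d=snapshot("wrist");W=cloud("wrist",d,k);z=W[...,2]
def f(n,m,c):
    near=np.hypot(W[...,0]-c[0],W[...,1]-c[1])<c[2]
    q=W[m&near&(d>0)]; rr=cv2.minAreaRect((q[:,:2]*1000).astype(np.float32)); print(n,len(q),q.mean(0).round(4),np.round(rr[0],1),np.round(rr[1],1),round(rr[2],2))
f("wingtop",(z>.078)&(z<.09),(.499,.19,.03))
f("bartop",(z>.093)&(z<.105),(.58,.208,.07))
s=get_state();print(s['ee_pos'])
rel([.4993,.19,.073],.211+np.pi/2,True)
```

```text
wingtop 461 [0.4997 0.1926 0.0815] [499.3 192.3] [32.9  9.7] 12.06
bartop 4518 [0.5817 0.2092 0.0976] [581.6 209.2] [23.4 95.2] 12.0
[0.49854448 0.18362066 0.23136434]
[-0.61 17.71  0.22] roll (down=+cw) 0.0131 jaw yaw now -1.3467 tilt [-2.e-04 -2.e-04 -1.e+00] q [ 0.24  0.36  1.58 -0.    1.2   1.59] t 2.8
```

```bash
python3 -m creep '[[[-0.8,4.5,0.27,0.013,0],[-0.8,9,0.27,0.013,0],[-0.8,13.5,0.27,0.013,0],[-0.8,16.7,0.27,0.013,60]]]'
python3 -m creep '[[[0,0,0,0,120],[0,0,0,0,120],[0,0,0,0,120]]]'
python3 -c "
from h import *
rel([.4993,.1922,.073],.211+np.pi/2,True);print(get_state())"
```

```text
time_s: 3.2
ee_pos: [0.4987, 0.1919, 0.0622]
tcp_rot: [-1.303, 1.053, -1.052]
force: [0.9, 0.3, 0.2]
finger_gap: 0.855
time_s: 3.5
ee_pos: [0.5008, 0.1929, 0.0662]
tcp_rot: [-1.3, 1.05, -1.053]
force: [-0.2, -0.3, 0.6]
finger_gap: 0.528
[ 0.04  1.19 -0.17] roll (down=+cw) 0.0004 jaw yaw now -1.3594 tilt [ 2.6e-03  7.0e-04 -1.0e+00] q [0.26 0.59 1.73 0.   0.81 1.62] t 3.5
{'time_s': 3.5, 'q': array([2.56453541e-01, 5.93983923e-01, 1.73384605e+00, 1.96159367e-05,
       8.11020822e-01, 1.61583392e+00]), 'joint_vel': array([ 0.00345383, -0.00803071,  0.00014622,  0.00153444, -0.0069494 ,
        0.00073603]), 'effort': array([-1.76799707e-01, -7.89137506e+01, -2.17784017e+01, -4.85619661e-03,
        3.35282902e-02, -8.66681890e-03]), 'ee_pos': array([0.50080754, 0.19294561, 0.06618746]), 'tcp_rot': array([-1.29951336,  1.05036315, -1.05306401]), 'force': array([-0.21221358, -0.31386901,  0.63317141]), 'wrist_torque': array([ 0.00290643, -0.00757519,  0.0251921 ]), 'finger_gap': 0.5284006365736582}
```

```bash
python3 -m creep '[[[0,1.1,-0.1,0,120],[0,1.1,-0.1,0,120],[0,1.1,-0.1,0,150],[0,1.1,-0.1,0,150]]]'
python3 -c "
from h import *
rel([.4993,.1922,.073],.211+np.pi/2,True);print(get_state()['wrist_torque'])"
```

```text
time_s: 3.9
ee_pos: [0.4988, 0.1928, 0.0536]
tcp_rot: [-1.302, 1.051, -1.052]
force: [-0.5, 0.3, -0.2]
finger_gap: 0.408
[ 0.07 -0.07  0.04] roll (down=+cw) 0.0009 jaw yaw now -1.3589 tilt [ 4.e-04  1.e-04 -1.e+00] q [0.26 0.61 1.74 0.   0.78 1.62] t 3.9
[-0.05240401  0.00309249 -0.01051318]
```

Positioned within a millimetre. Closing on the wing.

```bash
cat > chk.py <<'E'
from h import *; import sys
s=get_state();M=R.from_rotvec(s["tcp_rot"]).as_matrix();T=s["wrist_torque"][2]
print(f"t {s['time_s']:.1f} yaw {np.arctan2(M[1,0],M[0,0]):.4f} rel {np.arctan2(M[1,0],M[0,0])+1.3597:+.4f} Tz {T:+.3f} F {np.round(s['force'],1)} p {np.round(s['ee_pos'],4)} gap {s['finger_gap']:.3f}")
sys.exit(len(sys.argv)>1 and abs(T)>float(sys.argv[1]))
E
python3 -m creep '[[[0,0,0,0,235],[0,0,0,0,235],[0,0,0,0,235],[0,0,0,0,235],[0,0,0,0,235]]]'; python3 chk.py
python3 -m creep '[[[0,0,0,0,255],[0,0,0,0,255]]]'; python3 chk.py
```

```text
time_s: 4.4
ee_pos: [0.4989, 0.1923, 0.0536]
tcp_rot: [-1.302, 1.051, -1.052]
force: [0.6, -7.2, 6.0]
finger_gap: 0.105
t 4.4 yaw -1.3588 rel +0.0009 Tz -0.003 F [ 0.6 -7.2  6. ] p [0.4989 0.1923 0.0536] gap 0.105
time_s: 4.6
ee_pos: [0.4989, 0.1923, 0.0536]
tcp_rot: [-1.302, 1.051, -1.052]
force: [1.6, -6.9, 6.0]
finger_gap: 0.102
t 4.6 yaw -1.3588 rel +0.0009 Tz -0.024 F [ 1.6 -6.9  6. ] p [0.4989 0.1923 0.0536] gap 0.102
```

```bash
c(){ python3 chk.py 0.26; }
python3 -m creep '[[[0.03,0,0,-0.01,255],[0.03,0,0,-0.02,255],[0.03,0,0,-0.02,255]]]' >/dev/null; c &&
python3 -m creep '[[[0,0,0,-0.015,255],[0,0,0,-0.015,255]]]' >/dev/null && c &&
python3 -m creep '[[[0,0,0,-0.015,255],[0,0,0,-0.015,255]]]' >/dev/null && c &&
python3 -m creep '[[[0,0,0,-0.012,255],[0,0,0,-0.012,255]]]' >/dev/null && c &&
python3 -m creep '[[[0,0,0,-0.012,255],[0,0,0,-0.012,255]]]' >/dev/null && c &&
python3 -m creep '[[[0,0,0,-0.012,255],[0,0,0,-0.012,255]]]' >/dev/null && c &&
python3 -m creep '[[[0,0,0,-0.012,255],[0,0,0,-0.012,255]]]' >/dev/null && c &&
python3 -m creep '[[[0,0,0,-0.012,255],[0,0,0,-0.012,255]]]' >/dev/null && c &&
python3 -m creep '[[[0,0,0,-0.012,255],[0,0,0,-0.012,255]]]' >/dev/null && c &&
python3 -m creep '[[[0,0,0,-0.012,255],[0,0,0,-0.012,255]]]' >/dev/null && c
```

```text
t 4.9 yaw -1.3386 rel +0.0211 Tz -0.071 F [-0.6 -3.9  5.7] p [0.4989 0.1922 0.0536] gap 0.106False
```

```bash
sed -i 's/^sys.exit.*/sys.exit(int(len(sys.argv)>1 and bool(abs(T)>float(sys.argv[1]))))/' chk.py; c(){ python3 chk.py 0.26; }
python3 -m creep '[[[0,0,0,-0.015,255],[0,0,0,-0.015,255]]]' >/dev/null && c &&
python3 -m creep '[[[0,0,0,-0.012,255],[0,0,0,-0.012,255]]]' >/dev/null && c &&
python3 -m creep '[[[0,0,0,-0.012,255],[0,0,0,-0.012,255]]]' >/dev/null && c &&
python3 -m creep '[[[0,0,0,-0.012,255],[0,0,0,-0.012,255]]]' >/dev/null && c &&
python3 -m creep '[[[0,0,0,-0.012,255],[0,0,0,-0.012,255]]]' >/dev/null && c &&
python3 -m creep '[[[0,0,0,-0.012,255],[0,0,0,-0.012,255]]]' >/dev/null && c &&
python3 -m creep '[[[0,0,0,-0.012,255],[0,0,0,-0.012,255]]]' >/dev/null && c &&
python3 -m creep '[[[0,0,0,-0.012,255],[0,0,0,-0.012,255]]]' >/dev/null && c &&
python3 -m creep '[[[0,0,0,-0.012,255],[0,0,0,-0.012,255]]]' >/dev/null && c &&
python3 -m creep '[[[0,0,0,-0.012,255],[0,0,0,-0.012,255]]]' >/dev/null && c
```

```text
t 5.1 yaw -1.3234 rel +0.0363 Tz -0.008 F [-0.8 -3.4  4.7] p [0.4989 0.1922 0.0536] gap 0.106
t 5.3 yaw -1.3116 rel +0.0481 Tz -0.050 F [ 0.4 -4.3  4.8] p [0.4989 0.1922 0.0536] gap 0.107
t 5.5 yaw -1.2996 rel +0.0601 Tz -0.094 F [-0.6 -3.2  5.4] p [0.4989 0.1922 0.0536] gap 0.107
t 5.7 yaw -1.2877 rel +0.0720 Tz -0.067 F [ 0.4 -4.4  5.4] p [0.4989 0.1922 0.0536] gap 0.109
t 5.9 yaw -1.2757 rel +0.0840 Tz -0.204 F [-0.4 -3.8  5. ] p [0.4989 0.1922 0.0536] gap 0.105
t 6.1 yaw -1.2638 rel +0.0959 Tz -0.318 F [-0.8 -3.2  5.4] p [0.4989 0.1922 0.0536] gap 0.106
```

```bash
c(){ python3 chk.py 0.24; }
python3 -m creep '[[[0,0,0,0.05,255],[0,0,0,0.1,255],[0,0,0,0.15,255],[0,0,0,0.2,255],[0,0,0,0.24,255]]]' >/dev/null ; c &&
python3 -m creep '[[[0,0,0,0.015,255],[0,0,0,0.015,255]]]' >/dev/null && c &&
python3 -m creep '[[[0,0,0,0.015,255],[0,0,0,0.015,255]]]' >/dev/null && c &&
python3 -m creep '[[[0,0,0,0.015,255],[0,0,0,0.015,255]]]' >/dev/null && c &&
python3 -m creep '[[[0,0,0,0.015,255],[0,0,0,0.015,255]]]' >/dev/null && c &&
python3 -m creep '[[[0,0,0,0.015,255],[0,0,0,0.015,255]]]' >/dev/null && c &&
python3 -m creep '[[[0,0,0,0.015,255],[0,0,0,0.015,255]]]' >/dev/null && c &&
python3 -m creep '[[[0,0,0,0.015,255],[0,0,0,0.015,255]]]' >/dev/null && c &&
python3 -m creep '[[[0,0,0,0.015,255],[0,0,0,0.015,255]]]' >/dev/null && c &&
python3 -m creep '[[[0,0,0,0.015,255],[0,0,0,0.015,255]]]' >/dev/null && c &&
python3 -m creep '[[[0,0,0,0.015,255],[0,0,0,0.015,255]]]' >/dev/null && c &&
python3 -m creep '[[[0,0,0,0.015,255],[0,0,0,0.015,255]]]' >/dev/null && c
```

```text
t 6.6 yaw -1.5058 rel -0.1461 Tz +0.058 F [ 0.8 -5.1  6. ] p [0.499  0.1921 0.0536] gap 0.104
t 6.8 yaw -1.5194 rel -0.1597 Tz +0.075 F [ 1.1 -5.4  5. ] p [0.4989 0.1921 0.0536] gap 0.104
t 7.0 yaw -1.5343 rel -0.1746 Tz +0.078 F [ 0.2 -5.3  5.1] p [0.499  0.1921 0.0536] gap 0.108
t 7.2 yaw -1.5493 rel -0.1896 Tz +0.107 F [ 0.3 -6.1  5.8] p [0.499  0.192  0.0536] gap 0.105
t 7.4 yaw -1.5643 rel -0.2046 Tz +0.071 F [ 0.2 -5.5  4.9] p [0.499  0.192  0.0536] gap 0.106
t 7.6 yaw -1.5793 rel -0.2196 Tz +0.103 F [ 0.6 -6.3  5.7] p [0.499  0.192  0.0536] gap 0.105
t 7.8 yaw -1.5943 rel -0.2346 Tz +0.117 F [ 0.7 -6.1  4.9] p [0.499  0.192  0.0536] gap 0.109
t 8.0 yaw -1.6093 rel -0.2496 Tz +0.098 F [ 0.4 -6.5  5.1] p [0.499  0.192  0.0536] gap 0.107
t 8.2 yaw -1.6242 rel -0.2645 Tz +0.069 F [-1.  -6.9  5.7] p [0.499  0.192  0.0536] gap 0.103
t 8.4 yaw -1.6392 rel -0.2795 Tz +0.052 F [ 1.3 -6.2  4.7] p [0.499  0.192  0.0536] gap 0.109
t 8.6 yaw -1.6543 rel -0.2946 Tz +0.092 F [ 0.6 -5.6  5.9] p [0.499  0.192  0.0536] gap 0.108
t 8.8 yaw -1.6693 rel -0.3096 Tz +0.115 F [ 0.4 -6.7  5.8] p [0.499  0.192  0.0536] gap 0.105
```

```bash
c(){ python3 chk.py 0.26; }
python3 -m creep '[[[0,0,0,0.013,255],[0,0,0,0.013,255]]]' >/dev/null && c &&
python3 -m creep '[[[0,0,0,0.013,255],[0,0,0,0.013,255]]]' >/dev/null && c &&
python3 -m creep '[[[0,0,0,0.013,255],[0,0,0,0.013,255]]]' >/dev/null && c &&
python3 -m creep '[[[0,0,0,0.013,255],[0,0,0,0.013,255]]]' >/dev/null && c &&
python3 -m creep '[[[0,0,0,0.013,255],[0,0,0,0.013,255]]]' >/dev/null && c &&
python3 -m creep '[[[0,0,0,0.013,255],[0,0,0,0.013,255]]]' >/dev/null && c &&
python3 -m creep '[[[0,0,0,0.013,255],[0,0,0,0.013,255]]]' >/dev/null && c &&
python3 -m creep '[[[0,0,0,0.013,255],[0,0,0,0.013,255]]]' >/dev/null && c &&
python3 -m creep '[[[0,0,0,0.013,255],[0,0,0,0.013,255]]]' >/dev/null && c &&
python3 -m creep '[[[0,0,0,0.013,255],[0,0,0,0.013,255]]]' >/dev/null && c &&
python3 -m creep '[[[0,0,0,0.013,255],[0,0,0,0.013,255]]]' >/dev/null && c &&
python3 -m creep '[[[0,0,0,0.013,255],[0,0,0,0.013,255]]]' >/dev/null && c &&
python3 -m creep '[[[0,0,0,0.013,255],[0,0,0,0.013,255]]]' >/dev/null && c
```

```text
t 9.0 yaw -1.6821 rel -0.3224 Tz +0.108 F [ 0.2 -7.5  4.9] p [0.499  0.192  0.0536] gap 0.109
t 9.2 yaw -1.6952 rel -0.3355 Tz +0.042 F [ 0.7 -6.7  4.8] p [0.499  0.1919 0.0536] gap 0.109
t 9.4 yaw -1.7081 rel -0.3484 Tz +0.168 F [-0.1 -6.8  5.2] p [0.499  0.1919 0.0536] gap 0.105
t 9.6 yaw -1.7210 rel -0.3613 Tz +0.263 F [ 1.1 -6.   5.8] p [0.499  0.1919 0.0536] gap 0.103
```

```bash
c(){ python3 chk.py 0.26; }
python3 -m creep '[[[0,0,0,0.004,255],[0,0,0,0.004,255]]]' >/dev/null ; c 
python3 -m creep '[[[0,0,0,-0.06,255],[0,0,0,-0.12,255],[0,0,0,-0.18,255],[0,0,0,-0.24,255],[0,0,0,-0.3,255]]]' >/dev/null ; c &&
python3 -m creep '[[[0,0,0,-0.06,255],[0,0,0,-0.12,255],[0,0,0,-0.17,255],[0,0,0,-0.2,255],[0,0,0,-0.2,255]]]' >/dev/null && c &&
python3 -m creep '[[[0,0,0,-0.013,255],[0,0,0,-0.013,255]]]' >/dev/null && c &&
python3 -m creep '[[[0,0,0,-0.013,255],[0,0,0,-0.013,255]]]' >/dev/null && c &&
python3 -m creep '[[[0,0,0,-0.013,255],[0,0,0,-0.013,255]]]' >/dev/null && c &&
python3 -m creep '[[[0,0,0,-0.013,255],[0,0,0,-0.013,255]]]' >/dev/null && c &&
python3 -m creep '[[[0,0,0,-0.013,255],[0,0,0,-0.013,255]]]' >/dev/null && c &&
python3 -m creep '[[[0,0,0,-0.013,255],[0,0,0,-0.013,255]]]' >/dev/null && c &&
python3 -m creep '[[[0,0,0,-0.013,255],[0,0,0,-0.013,255]]]' >/dev/null && c
```

```text
t 9.8 yaw -1.7246 rel -0.3649 Tz +0.263 F [ 0.6 -8.5  5. ] p [0.499  0.1919 0.0536] gap 0.104
t 10.3 yaw -1.4224 rel -0.0627 Tz +0.002 F [-0.4 -3.8  5.1] p [0.4989 0.1921 0.0536] gap 0.106
t 10.8 yaw -1.2238 rel +0.1359 Tz -0.058 F [-0.3 -2.4  6. ] p [0.4989 0.1923 0.0536] gap 0.107
t 11.0 yaw -1.2116 rel +0.1481 Tz -0.094 F [-0.8 -3.2  6.1] p [0.4989 0.1923 0.0536] gap 0.103
t 11.2 yaw -1.1986 rel +0.1611 Tz -0.095 F [-0.3 -2.6  4.8] p [0.4989 0.1923 0.0536] gap 0.107
t 11.4 yaw -1.1855 rel +0.1742 Tz -0.073 F [-0.4 -2.3  5.7] p [0.4989 0.1923 0.0536] gap 0.107
t 11.6 yaw -1.1725 rel +0.1872 Tz -0.102 F [-0.6 -2.2  6.4] p [0.4989 0.1923 0.0536] gap 0.107
t 11.8 yaw -1.1596 rel +0.2001 Tz -0.081 F [-0.8 -1.8  5.2] p [0.4988 0.1923 0.0536] gap 0.107
t 12.0 yaw -1.1466 rel +0.2131 Tz -0.127 F [-1. -2.  5.] p [0.4988 0.1923 0.0536] gap 0.111
t 12.2 yaw -1.1336 rel +0.2261 Tz -0.243 F [ 0.  -1.4  4.7] p [0.4988 0.1923 0.0536] gap 0.107
```

```bash
c(){ python3 chk.py 0.27; }
python3 -m creep '[[[0,0,0,-0.006,255],[0,0,0,-0.006,255]]]' >/dev/null ; c 
python3 -m creep '[[[0,0,0,0.06,255],[0,0,0,0.12,255],[0,0,0,0.18,255],[0,0,0,0.24,255],[0,0,0,0.3,255]]]' >/dev/null ; c &&
python3 -m creep '[[[0,0,0,0.06,255],[0,0,0,0.12,255],[0,0,0,0.18,255],[0,0,0,0.24,255],[0,0,0,0.3,255]]]' >/dev/null ; c &&
python3 -m creep '[[[0,0,0,0.04,255],[0,0,0,0.07,255],[0,0,0,0.07,255]]]' >/dev/null && c &&
python3 -m creep '[[[0,0,0,0.013,255],[0,0,0,0.013,255]]]' >/dev/null && c &&
python3 -m creep '[[[0,0,0,0.013,255],[0,0,0,0.013,255]]]' >/dev/null && c &&
python3 -m creep '[[[0,0,0,0.013,255],[0,0,0,0.013,255]]]' >/dev/null && c &&
python3 -m creep '[[[0,0,0,0.013,255],[0,0,0,0.013,255]]]' >/dev/null && c &&
python3 -m creep '[[[0,0,0,0.013,255],[0,0,0,0.013,255]]]' >/dev/null && c &&
python3 -m creep '[[[0,0,0,0.013,255],[0,0,0,0.013,255]]]' >/dev/null && c
```

```text
t 12.4 yaw -1.1280 rel +0.2317 Tz -0.224 F [-0.7 -1.5  4.8] p [0.4988 0.1923 0.0536] gap 0.102
t 12.9 yaw -1.4303 rel -0.0706 Tz +0.041 F [ 0.6 -5.   5.6] p [0.499  0.1921 0.0536] gap 0.104
t 13.4 yaw -1.7302 rel -0.3705 Tz +0.145 F [ 0.8 -7.5  5.1] p [0.499  0.1919 0.0536] gap 0.107
t 13.7 yaw -1.7988 rel -0.4391 Tz +0.092 F [ 0.5 -8.6  5.7] p [0.499  0.1919 0.0536] gap 0.102
t 13.9 yaw -1.8112 rel -0.4515 Tz +0.102 F [ 0.7 -8.2  5.7] p [0.499  0.1918 0.0536] gap 0.103
t 14.1 yaw -1.8242 rel -0.4645 Tz +0.066 F [ 0.4 -7.5  5.6] p [0.499  0.1918 0.0536] gap 0.101
t 14.3 yaw -1.8371 rel -0.4774 Tz +0.114 F [ 0.1 -7.1  5.4] p [0.499  0.1918 0.0536] gap 0.106
t 14.5 yaw -1.8500 rel -0.4903 Tz +0.178 F [ 0.5 -9.8  6. ] p [0.499  0.1918 0.0536] gap 0.106
t 14.7 yaw -1.8630 rel -0.5033 Tz +0.210 F [ 0.4 -8.2  6.5] p [0.499  0.1918 0.0536] gap 0.104
t 14.9 yaw -1.8759 rel -0.5162 Tz +0.326 F [ 0.5 -8.9  5.8] p [0.499  0.1918 0.0536] gap 0.104
```

```bash
c(){ python3 chk.py 0.24; }
python3 -m creep '[[[0,0,0,-0.08,255],[0,0,0,-0.16,255],[0,0,0,-0.24,255],[0,0,0,-0.32,255],[0,0,0,-0.4,255]]]' >/dev/null ; c &&
python3 -m creep '[[[0,0,0,-0.08,255],[0,0,0,-0.16,255],[0,0,0,-0.24,255],[0,0,0,-0.32,255],[0,0,0,-0.36,255]]]' >/dev/null ; c &&
python3 -m creep '[[[0,0,0,-0.06,255],[0,0,0,-0.06,255]]]' >/dev/null && c &&
python3 -m creep '[[[0,0,0,-0.013,255],[0,0,0,-0.013,255]]]' >/dev/null && c &&
python3 -m creep '[[[0,0,0,-0.013,255],[0,0,0,-0.013,255]]]' >/dev/null && c &&
python3 -m creep '[[[0,0,0,-0.013,255],[0,0,0,-0.013,255]]]' >/dev/null && c &&
python3 -m creep '[[[0,0,0,-0.013,255],[0,0,0,-0.013,255]]]' >/dev/null && c &&
python3 -m creep '[[[0,0,0,-0.013,255],[0,0,0,-0.013,255]]]' >/dev/null && c &&
python3 -m creep '[[[0,0,0,-0.013,255],[0,0,0,-0.013,255]]]' >/dev/null && c &&
python3 -m creep '[[[0,0,0,-0.013,255],[0,0,0,-0.013,255]]]' >/dev/null && c
```

```text
t 15.4 yaw -1.4726 rel -0.1129 Tz -0.036 F [ 0.4 -4.2  6.4] p [0.499  0.1921 0.0536] gap 0.110
t 15.9 yaw -1.1128 rel +0.2469 Tz -0.065 F [-0.1 -1.6  5.2] p [0.4988 0.1924 0.0536] gap 0.104
t 16.1 yaw -1.0537 rel +0.3060 Tz -0.027 F [-0.5 -1.   6.2] p [0.4988 0.1924 0.0536] gap 0.110
t 16.3 yaw -1.0426 rel +0.3171 Tz -0.111 F [-0.9 -1.2  5.8] p [0.4988 0.1924 0.0536] gap 0.103
t 16.5 yaw -1.0297 rel +0.3300 Tz -0.095 F [-1.  -1.   6.5] p [0.4988 0.1924 0.0536] gap 0.103
t 16.7 yaw -1.0166 rel +0.3431 Tz -0.186 F [-1.2 -0.5  5.5] p [0.4988 0.1924 0.0536] gap 0.108
t 16.9 yaw -1.0036 rel +0.3561 Tz -0.136 F [-1.8 -1.   5.8] p [0.4988 0.1924 0.0536] gap 0.107
t 17.1 yaw -0.9906 rel +0.3691 Tz -0.091 F [-1.2 -1.4  5.3] p [0.4987 0.1924 0.0536] gap 0.108
t 17.3 yaw -0.9776 rel +0.3821 Tz -0.082 F [-0.6 -0.4  5.7] p [0.4988 0.1924 0.0536] gap 0.106
t 17.5 yaw -0.9646 rel +0.3951 Tz -0.057 F [-1.5 -0.6  6.1] p [0.4988 0.1925 0.0536] gap 0.107
```

```bash
c(){ python3 chk.py 0.22; }
python3 -m creep '[[[0,0,0,-0.015,255],[0,0,0,-0.015,255]]]' >/dev/null && c &&
python3 -m creep '[[[0,0,0,-0.02,255],[0,0,0,-0.02,255]]]' >/dev/null && c &&
python3 -m creep '[[[0,0,0,-0.02,255],[0,0,0,-0.02,255]]]' >/dev/null && c &&
python3 -m creep '[[[0,0,0,-0.021,255],[0,0,0,-0.021,255]]]' >/dev/null && c &&
python3 -m creep '[[[0,0,0,-0.07,255],[0,0,0,-0.14,255],[0,0,0,-0.21,255],[0,0,0,-0.28,255],[0,0,0,-0.35,255]]]' >/dev/null && c &&
python3 -m creep '[[[0,0,0,-0.07,255],[0,0,0,-0.14,255],[0,0,0,-0.21,255],[0,0,0,-0.28,255],[0,0,0,-0.35,255]]]' >/dev/null && c &&
python3 -m creep '[[[0,0,0,-0.08,255],[0,0,0,-0.16,255],[0,0,0,-0.24,255],[0,0,0,-0.32,255],[0,0,0,-0.35,255]]]' >/dev/null && c &&
python3 -m creep '[[[0,0,0,-0.05,255],[0,0,0,-0.05,255],[0,0,0,-0.05,255]]]' >/dev/null && c
```

```text
t 17.7 yaw -0.9495 rel +0.4102 Tz -0.073 F [-0.4 -0.2  5.7] p [0.4987 0.1924 0.0536] gap 0.105
t 17.9 yaw -0.9294 rel +0.4303 Tz -0.064 F [-0.8 -0.8  5.7] p [0.4987 0.1925 0.0536] gap 0.106
t 18.1 yaw -0.9094 rel +0.4503 Tz -0.015 F [-0.3 -0.6  6.6] p [0.4987 0.1925 0.0536] gap 0.105
t 18.3 yaw -0.8883 rel +0.4714 Tz -0.150 F [-2.3  0.1  4.9] p [0.4987 0.1925 0.0536] gap 0.110
t 18.8 yaw -0.5363 rel +0.8234 Tz -0.094 F [-4.   1.8  7.1] p [0.4984 0.1926 0.0536] gap 0.107
t 19.3 yaw -0.1863 rel +1.1734 Tz -0.142 F [-5.5  3.2  9.1] p [0.4981 0.1927 0.0535] gap 0.104
t 19.8 yaw 0.1640 rel +1.5237 Tz -0.126 F [-6.5  3.1  9.3] p [0.4978 0.1926 0.0535] gap 0.106
t 20.1 yaw 0.2111 rel +1.5708 Tz +0.016 F [-7.2  3.   9.9] p [0.4978 0.1926 0.0535] gap 0.104
```

```bash
python3 -m creep '[[[0,0,0,0,180],[0,0,0,0,150],[0,0,0,0,120]]]' >/dev/null; python3 chk.py
python3 -m creep '[[[0,-3,0,0,60],[0,-8,0,0,0],[2,-13,0,0,0],[2,-13,0,0,0],[2,-13,0,0,0]]]' >/dev/null; python3 chk.py
python3 - <<'E'
from h import *
k=calibration("wrist");p,d=snapshot("wrist");W=cloud("wrist",d,k);z=W[...,2]
cv2.imwrite("pics/w2.png",p[:,:,::-1])
def f(n,m,c):
    near=np.hypot(W[...,0]-c[0],W[...,1]-c[1])<c[2]
    q=W[m&near&(d>0)]; rr=cv2.minAreaRect((q[:,:2]*1000).astype(np.float32)); print(n,len(q),q.mean(0).round(4),np.round(rr[0],1),np.round(rr[1],1),round(rr[2],2))
f("wingtop",(z>.076)&(z<.09),(.499,.192,.03))
f("bartop",(z>.093)&(z<.105),(.58,.208,.07))
rel([.5816,.2092,.085],.2115,True)
E
```

```text
t 20.4 yaw 0.2110 rel +1.5707 Tz +0.002 F [ 0.5 -1.4 -0.4] p [0.4989 0.1924 0.0533] gap 0.526
t 20.9 yaw 0.2109 rel +1.5706 Tz +0.016 F [-0.7  1.1 -0.9] p [0.5194 0.1968 0.1845] gap 0.998
wingtop 638 [0.4984 0.1936 0.0812] [498.4 192.6] [10. 33.] 12.02
bartop 4772 [0.5795 0.2131 0.0976] [581.1 209.9] [24.2 95. ] 12.17
[ 6.47 11.68 -0.09] roll (down=+cw) -0.0006 jaw yaw now 0.2109 tilt [ 1.e-04  0.e+00 -1.e+00] q [ 0.25  0.45  1.58 -0.    1.11  0.04] t 20.95
```

View pics/w2.png

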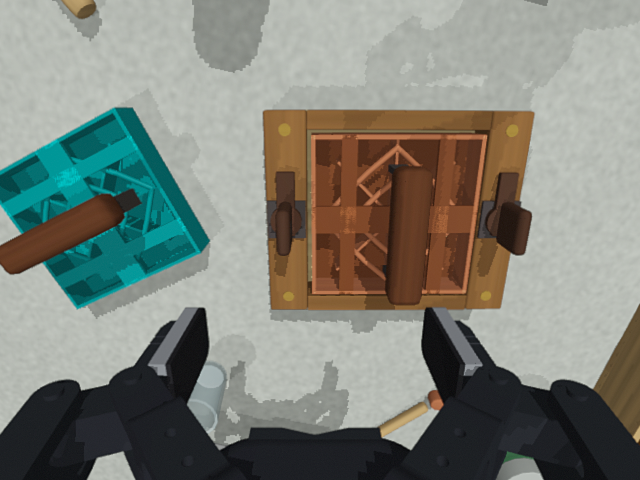

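The button at (285,215) now lies along the rail, and the washer under it is still square to the rail. The stamp's bar at (408,235) is free. Going for the bar.

```bash
python3 -m creep '[[[4.5,0,-0.05,0,0],[6.45,3,-0.05,0,0],[6.45,7,-0.05,0,0],[6.45,11.5,-0.05,0,0],[6.45,11.7,-0.05,0,60]]]' >/dev/null; 
python3 -m creep '[[[0,0,0,0,110],[0,0,0,0,110],[0,0,0,0,110]]]' >/dev/null; python3 chk.py; python3 -c "
from h import *
rel([.5814,.2095,.085],.2115,True)"
```

```text
t 21.8 yaw 0.2111 rel +1.5708 Tz +0.031 F [ 0.  -0.1  0.1] p [0.5825 0.21   0.0683] gap 0.572
[-0.12  0.2  -0.02] roll (down=+cw) -0.0004 jaw yaw now 0.2111 tilt [ 2.9e-03  7.0e-04 -1.0e+00] q [0.25 0.67 1.52 0.   0.95 0.04] t 21.75
```

```bash
python3 -m creep '[[[0,0.1,0,0,200],[0,0.1,0,0,255],[0,0.1,0,0,255],[0,0.1,0,0,255],[0,0.1,0,0,255]]]' >/dev/null; python3 chk.py
python3 -m creep '[[[0,0,0,0,255],[0,0,0,0,255]]]' >/dev/null; python3 chk.py
```

```text
t 22.2 yaw 0.2111 rel +1.5708 Tz +0.084 F [-2.1 -1.7 11. ] p [0.5817 0.2097 0.0664] gap 0.272
t 22.4 yaw 0.2111 rel +1.5708 Tz +0.125 F [-2.2 -0.1 10.3] p [0.5817 0.2097 0.0664] gap 0.273
```

```bash
python3 -m creep '[[[0,-0.3,0,0,255],[0,-0.8,0,0,255],[0,-1.4,0,0,255],[0,-2,0,0,255],[0,-2.6,0,0,255]]]' >/dev/null; python3 chk.py
python3 -m creep '[[[0,-0.8,0,0,255],[0,-2.5,0,0,255],[0,-5.5,0,0,255],[0,-8.5,0,0,255],[0,-11,0,0,255]]]' >/dev/null; python3 chk.py
python3 -m creep '[[[0,0,0,0,255],[0,0,0,0,255]]]' >/dev/null; python3 chk.py
python3 -c "
from h import *
rel([.525,-.204,.21],-.054)"
```

```text
t 22.9 yaw 0.2110 rel +1.5707 Tz -0.001 F [-0.  -0.8 -5. ] p [0.5815 0.2097 0.0919] gap 0.274
t 23.4 yaw 0.2110 rel +1.5707 Tz -0.033 F [-0.  -0.1 -4.6] p [0.5816 0.2097 0.2034] gap 0.273
t 23.6 yaw 0.2111 rel +1.5708 Tz -0.063 F [-0.6  0.  -5.8] p [0.5813 0.2096 0.2012] gap 0.270
[-14.17  -0.89 -39.27] roll (down=+cw) 0.2651 jaw yaw now 0.2111 tilt [ 4.e-04  1.e-04 -1.e+00] q [0.25 0.51 1.4  0.   1.23 0.04] t 23.65
```

```bash
python3 -m creep '[[[-1,-0.5,-2.5,0,255],[-2.5,-0.9,-6.7,0,255],[-4.1,-0.9,-11,0,255],[-5.6,-0.9,-15.4,0,255],[-7.2,-0.9,-19.8,0,255]]]' >/dev/null; python3 chk.py
python3 -m creep '[[[-1.6,0,-4.4,0.06,255],[-3.2,0,-8.8,0.13,255],[-4.7,0,-13.2,0.2,255],[-6.1,0,-17,0.265,255],[-7,0,-19.5,0.265,255]]]' >/dev/null; python3 chk.py
python3 -m creep '[[[0,0,0,0,255],[0,0,0,0,255],[0,0,0,0,255]]]' >/dev/null; python3 chk.py
python3 - <<'E'
from h import *
s=get_state();p,d=snapshot("scene");W=cloud("scene",d);z=W[...,2]
cv2.imwrite("pics/s2.png",p[:,:,::-1]);np.save("pics/s2W.npy",W)
p,d=snapshot("side");W=cloud("side",d);cv2.imwrite("pics/d2.png",p[:,:,::-1]);np.save("pics/d2W.npy",W)
E
```

```text
t 24.1 yaw 0.2114 rel +1.5711 Tz +0.011 F [ 0.2  0.3 -4.9] p [ 5.512e-01 -5.000e-04  2.086e-01] gap 0.273
t 24.6 yaw -0.0582 rel +1.3015 Tz +0.007 F [ 0.6  0.3 -4. ] p [ 0.5235 -0.2068  0.2085] gap 0.267
t 24.9 yaw -0.0535 rel +1.3062 Tz -0.011 F [ 0.2  0.2 -4.9] p [ 0.5245 -0.2035  0.2093] gap 0.268
```

View pics/s2.png

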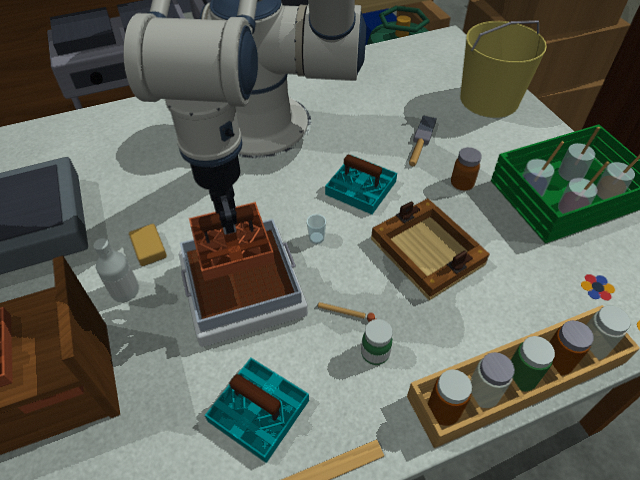

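View pics/d2.png

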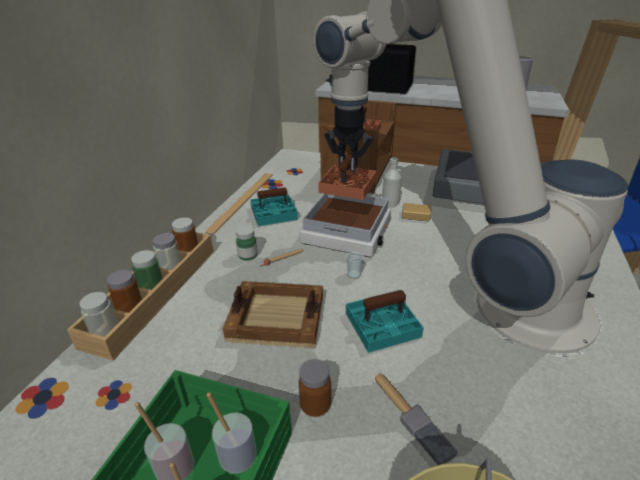

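Run:
```python
from h import *
W0=cloud("scene",np.load("pics/scene0.npy"));W2=np.load("pics/s2W.npy")
z=W0[...,2];m=np.zeros(z.shape,bool);m[205:350,170:315]=1
q=W0[m&(z>.079)&(z<.09)][:,:2]
img=np.zeros((300,300),np.uint8)
ij=((q-[.375,-.355])*1000).astype(int);ok=((ij>=0)&(ij<300)).all(1);img[ij[ok,1],ij[ok,0]]=255
cv2.imwrite("pics/rim.png",cv2.resize(img,(600,600),interpolation=0))
for yaw in (-.06,-.054,-.045,0.):
    c,s=np.cos(yaw),np.sin(yaw);l=(q-[.525,-.204])@np.array([[c,-s],[s,c]])
    print(yaw,[np.histogram(l[:,i],bins=np.arange(-.125,.126,.005))[0].tolist() for i in(0,1)])
z=W2[...,2];m=np.zeros(z.shape,bool);m[195:270,180:275]=1
q=W2[m&(z>.180)&(z<.192)]; rr=cv2.minAreaRect((q[:,:2]*1000).astype(np.float32));print(len(q),rr)
D=np.load("pics/d2W.npy");z=D[...,2];m=np.zeros(z.shape,bool);m[160:205,310:385]=1
q=D[m&(z>.180)&(z<.192)]; rr=cv2.minAreaRect((q[:,:2]*1000).astype(np.float32));print("side",len(q),rr)
```

```text
-0.06 [[0, 0, 0, 0, 38, 219, 27, 9, 9, 10, 6, 7, 10, 8, 10, 9, 6, 8, 17, 22, 21, 17, 19, 19, 16, 17, 22, 20, 15, 21, 21, 21, 11, 10, 11, 12, 8, 8, 11, 10, 9, 11, 12, 72, 317, 11, 0, 0, 0, 0], [0, 0, 0, 50, 35, 181, 31, 17, 16, 18, 15, 16, 19, 17, 19, 20, 16, 17, 16, 17, 18, 18, 17, 17, 20, 14, 17, 17, 15, 14, 17, 16, 18, 16, 16, 15, 19, 16, 14, 18, 16, 18, 15, 17, 162, 39, 37, 1, 0, 0]]
-0.054 [[0, 0, 0, 0, 37, 226, 22, 7, 10, 9, 7, 7, 9, 9, 9, 11, 5, 8, 16, 24, 19, 17, 21, 19, 14, 18, 21, 21, 18, 20, 20, 20, 11, 9, 12, 10, 10, 8, 12, 9, 9, 11, 13, 73, 320, 6, 0, 0, 0, 0], [0, 0, 0, 52, 33, 191, 23, 17, 14, 18, 15, 17, 18, 17, 20, 19, 17, 16, 16, 18, 17, 19, 17, 16, 20, 13, 19, 16, 16, 14, 16, 18, 17, 14, 17, 17, 16, 16, 15, 19, 14, 18, 17, 15, 168, 34, 37, 1, 0, 0]]
-0.045 [[0, 0, 0, 0, 37, 223, 25, 10, 7, 9, 6, 9, 10, 7, 9, 11, 6, 9, 18, 19, 20, 17, 22, 17, 18, 17, 17, 24, 17, 20, 25, 15, 12, 8, 11, 12, 10, 9, 9, 10, 10, 9, 11, 72, 325, 5, 0, 0, 0, 0], [0, 0, 0, 51, 33, 192, 22, 19, 14, 17, 15, 17, 19, 16, 21, 18, 17, 16, 17, 17, 18, 18, 16, 19, 18, 14, 18, 16, 16, 14, 18, 15, 19, 14, 17, 16, 18, 14, 16, 17, 16, 16, 18, 19, 167, 30, 39, 0, 0, 0]]
0.0 [[0, 0, 0, 5, 59, 150, 69, 12, 7, 6, 9, 9, 10, 8, 9, 7, 10, 13, 16, 18, 20, 19, 18, 22, 13, 20, 19, 20, 22, 20, 17, 14, 13, 12, 9, 13, 10, 9, 9, 8, 10, 10, 18, 124, 194, 77, 0, 0, 0, 0], [0, 0, 0, 51, 74, 112, 63, 17, 19, 14, 17, 15, 17, 20, 18, 18, 17, 19, 16, 17, 17, 17, 18, 19, 15, 19, 15, 17, 15, 17, 16, 17, 14, 17, 16, 18, 14, 18, 16, 15, 16, 17, 18, 45, 109, 58, 37, 3, 0, 0]]
1592 ((524.6246337890625, -205.89337158203125), (130.5509796142578, 133.87208557128906), 86.78761291503906)
side 697 ((523.4287109375, -203.68939208984375), (134.90609741210938, 131.8620147705078), 87.012451171875)
```

View pics/rim.png

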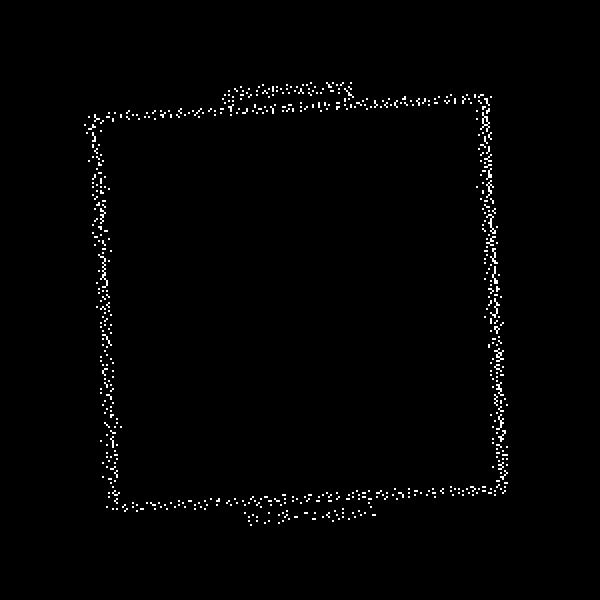

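Scene shows the stamp hanging over the pan at (230,240), the cradle empty at (430,250) and the other objects undisturbed. The side view agrees. The rim plot shows the pan's square rim, turned -0.054 rad, with its centre at (524.3,-203.3). The stamp sits 2.5 mm off in -y in the same frame, so I shift it by that much and lower it.

```bash
python3 -m creep '[[[0,2,0.25,0,255],[0,4.5,0.25,0,255],[0,6.5,0.25,0,255],[0,7.8,0.25,0,255],[0,8.4,0.25,0,255]]]' >/dev/null; python3 chk.py
python3 -m creep '[[[0,0,0,0,255],[0,0,0,0,255],[0,0,0,0,255]]]' >/dev/null; python3 chk.py
```

```text
t 25.6 yaw -0.0532 rel +1.3065 Tz +0.025 F [-0.6  0.  -4.3] p [ 0.5248 -0.2012  0.1252] gap 0.268
t 25.9 yaw -0.0539 rel +1.3058 Tz +0.045 F [ 0.7  0.6 -5. ] p [ 0.5256 -0.2021  0.1271] gap 0.272
```

```bash
cat > fz.py <<'E'
from h import *; import sys
s=get_state();print(round(s['time_s'],1),np.round(s['force'],1),np.round(s['ee_pos'],4));sys.exit(int(s['force'][2]>-1.5))
E
python3 -m creep '[[[-0.05,0.3,0.1,0,255],[-0.05,0.6,0.1,0,255],[-0.05,0.8,0.1,0,255],[-0.05,0.8,0.1,0,255]]]' >/dev/null; python3 fz.py &&
python3 -m creep '[[[0,0.1,0,0,255],[0,0.1,0,0,255]]]' >/dev/null && python3 fz.py &&
python3 -m creep '[[[0,0.1,0,0,255],[0,0.1,0,0,255]]]' >/dev/null && python3 fz.py &&
python3 -m creep '[[[0,0.1,0,0,255],[0,0.1,0,0,255]]]' >/dev/null && python3 fz.py &&
python3 -m creep '[[[0,0.1,0,0,255],[0,0.1,0,0,255]]]' >/dev/null && python3 fz.py &&
python3 -m creep '[[[0,0.1,0,0,255],[0,0.1,0,0,255]]]' >/dev/null && python3 fz.py
```

```text
26.2 [ 0.5 -0.7 -5.5] [ 0.5244 -0.2008  0.1179]
26.4 [ 0.5  0.3 -4.7] [ 0.5246 -0.2009  0.1172]
26.6 [ 0.3  0.7 -4.3] [ 0.5246 -0.2009  0.1162]
26.9 [-0.9  0.8 -0.7] [ 0.5246 -0.2009  0.1155]
```

```bash
python3 -m creep '[[[0,0.03,0,0,255],[0,0.03,0,0,180],[0,0.03,0,0,150],[0,0.03,0,0,110],[0,0.03,0,0,110]]]' >/dev/null; python3 chk.py
python3 -m creep '[[[0,-1,0,0,80],[0,-4,0,0,80],[0,-9,0,0,0],[0,-14,0,0,0],[0,-14,0,0,0]]]' >/dev/null; python3 chk.py
python3 -m creep '[[[4,-0,-4,0,0],[6,0,-8,0,0],[6,0,-13,0,0],[6,0,-18,0,0],[6,0,-18,0,0]]]' >/dev/null; python3 chk.py
python3 - <<'E'
from h import *
k=calibration("wrist");p,d=snapshot("wrist");W=cloud("wrist",d,k)
cv2.imwrite("pics/w3.png",p[:,:,::-1]);np.save("pics/w3.npy",W);z=W[...,2]
def f(n,lo,hi,r):
    near=np.hypot(W[...,0]-.5246,W[...,1]+.201)<r
    q=W[(z>lo)&(z<hi)&near&(d>0)]; rr=cv2.minAreaRect((q[:,:2]*1000).astype(np.float32)); print(n,len(q),q.mean(0).round(4),np.round(rr[0],1),np.round(rr[1],1),round(rr[2],2))
f("stampback",.0885,.0955,.098);f("rim",.081,.088,.16);f("bar",.139,.155,.07);f("floor",.057,.065,.15)
E
```

```text
t 27.4 yaw -0.0541 rel +1.3056 Tz -0.015 F [-0.7 -0.5 -0.3] p [ 0.5247 -0.2009  0.115 ] gap 0.570
t 27.9 yaw -0.0539 rel +1.3058 Tz +0.044 F [ 0.9 -0.9 -1.5] p [ 0.5272 -0.2021  0.2623] gap 1.001
t 28.4 yaw -0.0582 rel +1.3015 Tz -0.049 F [0.3 0.9 0. ] p [ 0.5738 -0.3895  0.255 ] gap 1.002
stampback 3729 [ 0.5203 -0.2498  0.0919] [ 522.1 -247.8] [ 38.  130.6] 86.45
rim 3563 [ 0.5113 -0.2769  0.0849] [ 521.1 -269.2] [ 84.4 201.7] 86.13
bar 547 [ 0.5238 -0.246   0.1451] [ 523.1 -245.8] [ 7.7 24. ] 88.1
floor 11497 [ 0.5247 -0.2687  0.0616] [ 523.  -260.8] [ 81.2 196.9] 86.91
```

View pics/w3.png

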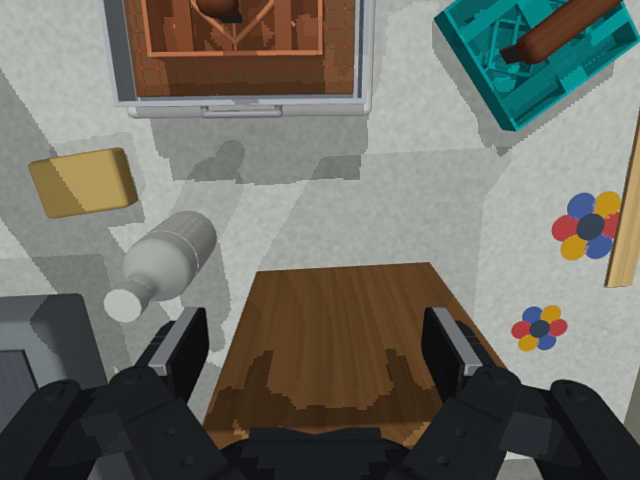

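The stamp is flat in the pan at (235,30), with the bottle and wax untouched. I back off for a full view.

```bash
python3 -m creep '[[[-2,-4,4,0,0],[-4,-6,8,0,0],[-5,-6,10,0,0],[-5,-6,10,0,0],[-5,-6,10,0,0]]]' >/dev/null; python3 chk.py
python3 - <<'E'
from h import *
k=calibration("wrist");p,d=snapshot("wrist");W=cloud("wrist",d,k)
cv2.imwrite("pics/w4.png",p[:,:,::-1]);z=W[...,2]
yaw=-.054;c,s=np.cos(yaw),np.sin(yaw);L=(W[...,:2]-[.5246,-.201])@np.array([[c,-s],[s,c]])*1000
near=(abs(L)<125).all(-1)&(d>0)
for n,lo,hi in(("stampback",.0885,.0955),("rim",.081,.0885),("bar",.139,.155),("floor",.057,.065)):
    q=L[(z>lo)&(z<hi)&near&((n!="stampback")|(abs(L)<75).all(-1))];rr=cv2.minAreaRect(q.astype(np.float32));print(n,len(q),np.percentile(q,[.5,99.5],axis=0).round(1).tolist(),np.round(rr[0],1),np.round(rr[1],1),round(rr[2],1))
qb=W[(z>.0885)&(z<.0955)&(abs(L)<75).all(-1)];A=np.c_[qb[:,:2],np.ones(len(qb))];print("tilt",np.linalg.lstsq(A,qb[:,2],rcond=None)[0].round(4))
E
```

```text
t 28.9 yaw -0.0525 rel +1.3072 Tz +0.012 F [-0.4 -0.5 -0.1] p [ 0.5302 -0.2801  0.316 ] gap 0.998
stampback 8287 [[-64.2, -64.2], [65.3, 64.7]] [0.4 0.3] [130.9 129.5] 0.0
rim 4371 [[-99.9, -108.2], [100.4, 95.5]] [ 0.2 -6.3] [201.6 204.3] 0.0
bar 3622 [[-11.5, -46.2], [12.3, 47.2]] [0.4 0.6] [24.1 95.5] 0.1
floor 16118 [[-96.1, -96.2], [96.5, 96.5]] [0.2 0.2] [193.6 193.4] 0.2
tilt [-0.0002  0.0011  0.0925]
```

View pics/w4.png

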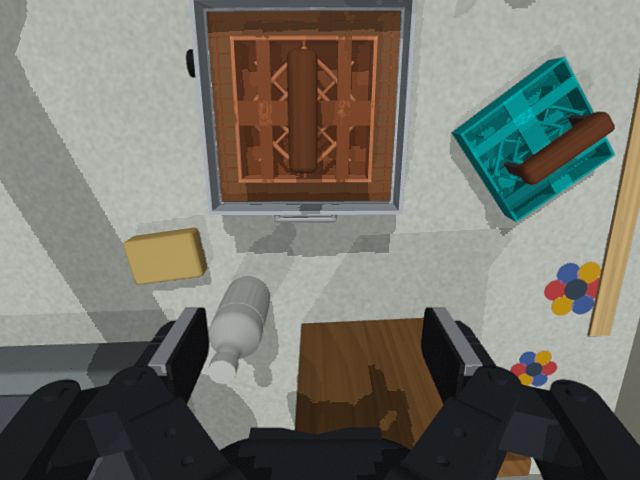

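The stamp is centred, square and flat in the pan at (305,110), within a fraction of a millimetre, and the gripper is clear. Handing in.

```bash
python3 -m creep '[[[0,0,0,0,0],[0,0,0,0,0],[0,0,0,0,0]]]' | head -2; python3 -c "
from bench import sign_off; print(sign_off())"
```

```text
time_s: 29.25
ee_pos: [0.5303, -0.2817, 0.3145]
the job is handed in; nothing more can be done
None
```

The button is freed and the stamp now lies face down in the wax pan. I handed the job in at about 29 s, with the gripper open and clear.

- **Button:** I rocked it between jams with four strokes, counter-clockwise to about 0.23 rad, clockwise to 0.36, counter-clockwise to 0.23 and clockwise to 0.52. I reversed each time at about 0.22 to 0.33 N m. It then broke free, and I swung it 1.571 rad counter-clockwise to lie along the rail. The wrist picture showed the washer still square to the rail.
- **Stamp:** I lifted it out by the bar, stopped lowering when most of its weight had come off the wrist, and then let go. In the last wrist view it was within about 0.5 mm and 0.2° of the pan floor's centre and direction, tilted about 0.001 rad.
- **Other objects:** Nothing else looked disturbed in the pictures, judged by eye. I took no scene-wide picture after setting the stamp down.
- **Disagreements:** The scene camera read about 2.5 to 3 mm off in y against the wrist camera, so I corrected the placing by comparing stamp and pan in the same camera. The fitted rim rectangle was 6 mm off-centre only because it included a pan handle; the fit to the pan floor agreed with the stamp.

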